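# Load the lens carrier and shut the blocker's covers

## Task

Get the lens blocker ready to run: push the lens carrier along its tapered dovetail way into the machine until it wedges tight, with both covers still standing open, then fold both hinged covers down over it and press each until its catch snaps and holds it shut. Do not knock the arm that bridges over the covers, and leave the jar, the tray and the gauge where they stand.

Things in the scene. Friction and masses are not known exactly. Their poses are not given: they have to be found in the camera images.
- machine: White bench-top lens blocker, fixed. Origin at table height; x points away from the operator (from the covers' hinges to their catches), y left along the way, z up. All coordinates called 'machine' are mm in this frame. White base: x -160 to 160, y -255 to 205, its top (the bay floor) at z 60. The bay's right (-y) side is open for the carrier.
- tower_top (a point): Centre of the top of the blue tower at the machine's left: machine x 0 to 140, y 145 to 205, up to z 285. Walls round the bay: near one (hinges) x -86 to -72, y -115 to 115, top z 107; far one (catches) x 63 to 91, y -115 to 115, top z 95; left end wall y 112 to 124, top z 107. Behind them a blue rear deck x 103 to 153, y -120 to 180, up to z 104.
- bridge_underside (a point): Middle of the underside of the blue fixed arm that bridges from the tower over the covers; machine (17.5, 20, 243). Bar 25 mm in x (5 to 30), y -105 to 160, z 243 to 283. Do not knock it. It stops a vertical tool from pressing the covers' far halves; a tool leaning 20 to 45 degrees back to the hinge side (fingers pointing away from the operator and down) gets under. The covers swing clear of it.
- carrier: Aluminium lens carrier on the bay floor, started in its way: dovetailed slide 190 mm long (its y), narrowing towards +y (5 degrees each side), 16 mm high, black ring with a lens on it (29 mm high), 0.3 to 0.56 kg. Origin: centre of underside. It must go 50 to 85 mm along machine +y; loose at first (8 mm a side), it centres itself and wedges when its origin reaches way_home. A push of 15 N is plenty.
- carrier_lug (a point): Centre of the top of the upright lug at the carrier's trailing (-y) end, the place to push or grip: 44 mm (x) by 14 mm (y), its top 56 mm above the bay floor. At (0, -88, 56) mm in the carrier's frame. It stays outside the covers when the carrier is home.
- way_home (a point): Where the carrier's origin is when it is wedged home: machine (-5, -75, 60), axes as the machine's. The way is two steel rails with undercut faces converging towards +y, machine y -110 to 30. Pushed harder, the carrier goes a few mm further, which does no harm; it stays where it is left.
- wide_cover (a joint): Angle (rad) of the wide white cover, on the right: plate 130 mm from hinge to free edge, 122 mm wide, 8 mm thick, centred at machine y -44. 0 = shut, level; 1.05 to 1.45 = standing open at the start; stop at 1.6. The hinge is at the edge nearest the operator; the free edge comes over and down, away from the operator.
- wide_cover_hinge (a point): Middle of the wide cover's hinge line, machine (-70, -44, 115); the line runs along machine y. A hinge spring (0.2 N m/rad, free at 1.3 rad) with friction (0.06 N m) lifts the cover again if it is let go before the catch has it.
- wide_cover_edge (a point): Middle of the wide cover's free edge on its outer face (towards the operator when open, on top when shut; push there): 130 mm from the hinge line along the cover, 8 mm off it. The catch under the edge is met near 0.14 rad, needs 8 to 11 N at the edge (12 to 16 N at 90 mm from the hinge) and snaps near 0.07 rad; held shut the joint reads under 0.02.
- narrow_cover (a joint): Angle (rad) of the narrow white cover, on the left next to the tower: as the wide cover but 84 mm wide, centred at machine y 64. Same values, spring and catch.
- narrow_cover_hinge (a point): Middle of the narrow cover's hinge line, machine (-70, 64, 115).
- narrow_cover_edge (a point): Middle of the narrow cover's free edge on its outer face, 130 mm from the hinge line and 8 mm off it; catch as on the wide cover.
- pad_jar: Bystander: a jar 68 mm across, 95 mm high, left of the machine. Origin under its centre. Leave it.
- block_tray: Bystander: white open tray 150 x 100 x 40 mm with steel lens blocks, left of the machine. Origin under its centre. Leave it.
- gauge: Bystander: dial gauge on a round foot 68 mm across, 143 mm high, right of the machine. Origin under its centre. Leave it.
There are look-alikes about, which are no part of the job. Leave any orange or purple look-alike of the carrier alone.

How it is judged:
By the outcome, as a careful person would: the job done as asked, in the order asked, and still so for the second after the job is handed in, with the robot touching nothing.
It also fails if it takes over 58 s, if anything falls off the work surface, if the arm or the gripper's body presses on something with over 40 N, if the wrist force passes 120 N, or if a joint passes its speed limit or range.

## Robot

A 7-joint arm with a two-finger parallel gripper is mounted at the origin on the work surface. World frame = base frame: x ahead of the robot, y to its left, z up, the work surface at z = 0. Lengths are in mm, angles in rad, forces in N, time in s.
With the tool pointing down it reaches from about 400 to 875 mm from the base axis. Payload 19.3 kg.
Tool frame: the origin (TCP) lies at the very end of the fingers, on their centre line; the grasp point (between the pads) lies 19 mm behind it (grip_point_offset is the z of the grasp point in the tool frame, in mm); z points along the fingers, y is the line along which they close (so a half turn about z gives the same grasp; the last joint's range is limited). The gripper opens to 85 mm and grips with 20 to 120 N. Pads are 22 mm wide; open, the fingers measure 114 mm over their backs; the gripper's body (76 mm by 85 mm) begins 54 mm behind the grasp point. The pads swing forward as they close: fully open they stand 13 mm farther back than shut.
Start: joints at [-1.303, 0.521, -0.036, 1.599, 0.021, 1.021, -0.113], TCP at [207.151, 589.664, 231.291] pointing down, gripper open.
Joint ranges: [-2.91, 2.91], [-0.3, 2.13], [-1.5, 1.42], [0.17, 2.43], [-1.26, 4.41], [0.16, 1.93], [-2.52, 2.52]. Speed limits (rad/s): [1.89, 1.89, 2.39, 2.39, 3.01, 3.01, 3.01].

## Interface

Orientations are given as a 3x3 rotation matrix whose columns are the frame's x, y, z axes.
In Python, from workcell import movep, movel, goto_joints, open_gripper, clamp, wait, inverse_kinematics, read_state, camera, PlanningError, finish_job, grip_point_offset gives the robot as it stands. Calls block until the motion is done:
- movep(position, orientation): joint-space move of the TCP to a pose.
- movel(position, frame=None, max_speed=150, guard=None): straight line of the TCP; frame=None keeps the orientation; max_speed is the mean speed in mm/s. With guard (N) it stops when the force on the tool has changed by that much, and returns True; else False.
- goto_joints(angles): joint-space move.
- open_gripper() and clamp(): open the fingers fully, or close them until they stop; the grip force is fixed at half the most.
- wait(seconds).
- inverse_kinematics(position, orientation): joint angles nearest the present ones, or None.
- read_state(): the state.
- camera(name): name is "scene" or "top" or "wrist"; returns a dict with "image" (420x560x3 uint8, blue, green, red), "range_z" (420x560 float32, mm along the optical axis (not along the pixel's ray), 0 where there is no reading), "fx", "fy", "cx", "cy" (pixels), "cam_to_world" (4x4, takes a point from camera to world coordinates). Camera axes: x right, y up, looking along -z (the intrinsics and any distortion apply to the point x, -y, -z); pixel columns grow to the right and rows downward; lengths in mm; the calibration is good to about 2 mm. A picture is of the moment at which its call begins.
A pose or a line that the arm cannot do raises PlanningError and nothing moves.
- finish_job(): hands the job in; it is judged then, once.
The state is a dict: "time": time; "qpos": joint angles; "qvel": joint speeds; "joint_efforts": joint torques, N m; "eef_pos": TCP position; "tool_rot": TCP orientation; "ft_force": force on the tool from outside, world axes, zero at the start; "torque": the same for the moment, N m; "finger_gap": finger opening in mm; "gripper_force": force on a finger pad.
Only numpy, scipy, OpenCV 4.12 (cv2) and the standard library are available. Lean on these libraries where they do the work, as an engineer would, in place of code of your own. Each camera call takes 0.05 s, during which the arm holds its last target. There are 200 camera calls.

## Working session

There is one attempt and no reset: what is moved stays moved. The work goes in short steps, each a Python script; the robot and the scene stay as the last script left them, time stands still between calls to the robot, and variables do not carry over. Pictures are saved under pics/ and viewed, at most 10 in all, crops included, and the job is handed in when it is done.

```bash
mkdir -p pics; ls; cat > h.py <<'E'
import numpy as np, cv2
from workcell import *
def pts(c):
    h,w=c["range_z"].shape; u,v=np.meshgrid(np.arange(w),np.arange(h)); z=c["range_z"].astype(float)
    P=np.stack([(u-c["cx"])/c["fx"]*z,-(v-c["cy"])/c["fy"]*z,-z],-1); T=np.array(c["cam_to_world"])
    W=P@T[:3,:3].T+T[:3,3]; W[z==0]=np.nan; return W
E
python3 - <<'E'
from h import *
for n in("scene","top"):
    c=camera(n); cv2.imwrite(f"pics/{n}0.png",c["image"]); np.savez(f"{n}0.npz",W=pts(c),im=c["image"])
    print(n,c["fx"],c["cx"],c["cy"],np.round(c["cam_to_world"],3).tolist(),[k for k in c], (c["range_z"]>0).mean())
E
```

```text
pics
scene 427.1490976740236 284.10844712629176 208.29010861225618 [[-0.802, -0.423, 0.422, 994.429], [0.597, -0.585, 0.548, 660.059], [0.015, 0.692, 0.722, 1069.989], [0.0, 0.0, 0.0, 1.0]] ['image', 'range_z', 'fx', 'fy', 'cx', 'cy', 'cam_to_world'] 0.9958886054421768
top 399.01331639263367 282.27925184722864 211.44236040266154 [[-0.0, 0.982, -0.191, 222.232], [-1.0, 0.003, 0.019, 22.454], [0.019, 0.191, 0.981, 1518.678], [0.0, 0.0, 0.0, 1.0]] ['image', 'range_z', 'fx', 'fy', 'cx', 'cy', 'cam_to_world'] 0.9958205782312926
```

View pics/scene0.png

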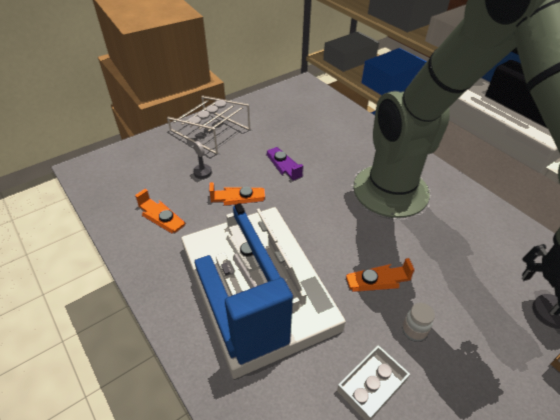

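View pics/top0.png

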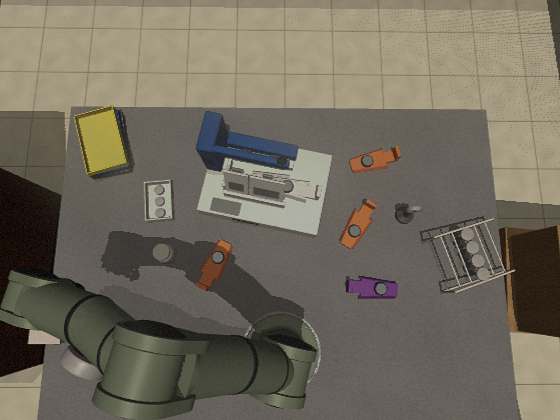

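The scene view shows the machine at (260,290) with the tower nearest the camera. The top view shows the base at (265,185), the tower at (210,135) and the aluminium carrier's lug at about (318,190). Look-alikes in the top view are orange at (375,160), (358,225) and (216,265), and purple at (372,288). The carrier I want is the aluminium one on the base, at (290,186) to (318,190).

```bash
python3 - <<'E'
from h import *
d=np.load("top0.npz");W=d["W"];im=d["im"].astype(int)
x,y,z=W[...,0],W[...,1],W[...,2]
hsv=cv2.cvtColor(d["im"],cv2.COLOR_BGR2HSV)
roi=np.zeros(z.shape,bool);roi[100:245,180:345]=1
blue=roi&(hsv[...,1]>120)&(hsv[...,0]>95)&(hsv[...,0]<130)&(z>270)&(z<300)
print("blue n",blue.sum(),np.nanmedian(z[blue]))
flat=roi&(z>50)&(z<70)&(hsv[...,1]<60); print("flat z",np.median(z[flat]))
hull=W[roi&(z>45)&(z<400)]
r=cv2.minAreaRect(W[flat][:,:2].astype(np.float32)); print("base",r)
r2=cv2.minAreaRect(W[blue][:,:2].astype(np.float32)); print("blue",r2)
# base edges -> frame : box corners
print(cv2.boxPoints(r))
s=np.load("scene0.npz");Ws=s["W"];h2=cv2.cvtColor(s["im"],cv2.COLOR_BGR2HSV);zz=Ws[...,2]
r0=np.zeros(zz.shape,bool);r0[195:380,175:345]=1
f=r0&(zz>55)&(zz<66)&(h2[...,1]<60);print("scene base",cv2.minAreaRect(Ws[f][:,:2].astype(np.float32)))
b=r0&(h2[...,1]>120)&(zz>275)&(zz<295);print("scene blue",cv2.minAreaRect(Ws[b][:,:2].astype(np.float32)),np.median(zz[b]))
a=d["im"][100:245,190:340];b=s["im"][185:380,175:350]
cv2.imwrite("pics/c1.png",np.hstack([cv2.resize(a,None,fx=2.6,fy=2.6,interpolation=3),cv2.resize(cv2.resize(b,None,fx=2.2,fy=2.2,interpolation=3)[:377],(385,377))]))
E
```

```text
blue n 535 282.6332084869175
flat z 59.040931988266266
base ((620.776123046875, 58.036163330078125), (459.60296630859375, 321.4881286621094), 78.16361236572266)
blue ((653.9317016601562, 141.10385131835938), (310.58978271484375, 105.7741470336914), 59.9378776550293)
[[ 416.31354 -133.90767]
 [ 730.966   -199.85057]
 [ 825.2387   249.98   ]
 [ 510.58624  315.9229 ]]
scene base ((624.4826049804688, 59.24372863769531), (461.8194580078125, 319.09136962890625), 78.03965759277344)
scene blue ((710.3519897460938, 120.89874267578125), (305.1965026855469, 137.1824188232422), 78.11190795898438) 283.0533141420442
```

View pics/c1.png

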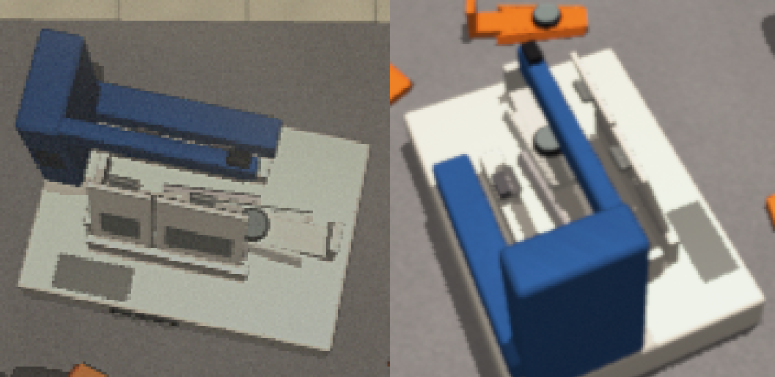

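The crops confirm the choice: the aluminium carrier sits on the base, with its lens at crop pixel (257,222) and its lug at (335,240). Both covers stand open. Next I measure the carrier and the covers in the machine frame.

```bash
cat >> h.py <<'E'
th=np.deg2rad(78.1-90); Rm=np.array([[np.cos(th),-np.sin(th),0],[np.sin(th),np.cos(th),0],[0,0,1]])
O=np.array([627.7,83.1,0.])
def toM(W): return (np.asarray(W)-O)@Rm
def toW(m): return Rm@np.asarray(m,float)+O
E
python3 - <<'E'
from h import *
for n in("top","scene"):
    d=np.load(n+"0.npz");M=toM(d["W"]);x,y,z=M[...,0],M[...,1],M[...,2]
    hsv=cv2.cvtColor(d["im"],cv2.COLOR_BGR2HSV)
    ok=(abs(x)<170)&(y>-300)&(y<215)&(z>0)
    b=ok&(z>275)&(hsv[...,1]>120)
    for nm,m in(("tower",b&(y>168)),("bar",b&(y<130))):
        print(n,nm,np.percentile(x[m],[2,98]).round(1),np.percentile(y[m],[2,98]).round(1),np.median(z[m]).round(1))
    lug=ok&(y<-120)&(z>95)&(z<125)&(abs(x)<60)
    print("lug",lug.sum(),[np.percentile(q[lug],[3,50,97]).round(1) for q in(x,y,z)])
    sl=ok&(y<-120)&(z>70)&(z<84)&(abs(x)<60)
    print("slide",sl.sum(),[np.percentile(q[sl],[3,50,97]).round(1) for q in(x,y,z)])
    for nm,a,c in(("wide",-100,5),("narrow",28,100)):
        m=ok&(y>a)&(y<c)&(z>135)&(z<242)&(x<0)&(x>-130)&(hsv[...,1]<70)
        r=np.arctan2(z[m]-115,x[m]+70)
        print(nm,m.sum(),"ang",np.percentile(r,[10,50,90]).round(3),"ztop",np.percentile(z[m],[98]).round(1),np.percentile(y[m],[2,98]).round(1))
        if m.sum()>20:
            p=np.polyfit(z[m],x[m],1);print("  fit ang",np.arctan2(1,p[0]).round(3), "x@115",np.polyval(p,115).round(1))
print(read_state()["time"], grip_point_offset)
E
```

```text
top tower [ 3.5 89.8] [168.2 201.3] 283.4
top bar [ 7.1 25.7] [-58.8 125.1] 281.9
lug 54 [array([-29.9,  -9.5,  14.4]), array([-233.5, -226.6, -220.4]), array([103.3, 112.7, 119.9])]
slide 342 [array([-40.5,  -8.6,  24.7]), array([-217.6, -168.4, -125.1]), array([70.3, 73.8, 80.8])]
wide 550 ang [1.327 1.398 1.561] ztop [241.1] [-97.9   2.1]
  fit ang 1.253 x@115 -81.6
narrow 382 ang [1.303 1.39  1.537] ztop [241.3] [30.1 98.6]
  fit ang 1.237 x@115 -82.4
scene tower [  8.5 139.2] [168.6 205.2] 283.6
scene bar [10.4 31.4] [-85.3 126.2] 281.7
lug 56 [array([-4.8,  6. , 16.1]), array([-230.6, -221. , -217.2]), array([ 97.3, 111. , 117.4])]
slide 303 [array([-11.2,   7.9,  30.1]), array([-221. , -171.6, -128.5]), array([70.5, 73.7, 79.8])]
wide 169 ang [1.22  1.295 1.344] ztop [241.8] [-95.6   2.8]
  fit ang 1.303 x@115 -68.7
narrow 168 ang [1.209 1.286 1.339] ztop [241.8] [34.7 98.4]
  fit ang 1.286 x@115 -69.4
0.1 -18.700000000000003
```

```bash
cat >> h.py <<'E'
def tool(lean,s=1):  # fingers lean so they point +x_m and down; tool y along s*machine y
    z=np.array([np.sin(lean),0,-np.cos(lean)]);y=np.array([0,s,0.]);x=np.cross(y,z)
    return Rm@np.c_[x,y,z]
def down(s=1):       # vertical, tool y along machine x
    z=np.array([0,0,-1.]);y=np.array([s,0.,0]);return Rm@np.c_[np.cross(y,z),y,z]
def arc(th,yc,r=100,gap=0,h=11,lean=np.pi/4):
    u=np.array([np.cos(th),0,np.sin(th)]);n=np.array([-np.sin(th),0,np.cos(th)])
    perp=np.array([np.cos(lean),0,np.sin(lean)])
    return np.array([-70,yc,115])+r*u+(8+h*abs(perp@n)+gap)*n
E
python3 - <<'E'
from h import *
d=np.load("top0.npz");M=toM(d["W"])
print("gauge",np.nanmedian(M[205:220,398:412].reshape(-1,3),0).round(), "orange",M[225,358].round(), M[160,375].round(),"jar",M[252,162].round())
s=read_state();print(np.round(s["tool_rot"],3).tolist())
f=lambda p,R:(lambda q:None if q is None else np.round(q,2).tolist())(inverse_kinematics(toW(p),R))
for sg in(1,-1):
    for p in((-150,-270,400),(-5,-275,250),(-5,-260,75),(-5,-175,75)): print("push",sg,p,f(p,down(sg)))
    for ln in(45,35):
      for yc in(-44,64):
        for t,g in((1.3,60),(1.3,0),(.6,0),(0,0)): print("arc",sg,ln,yc,t,f(arc(t,yc,gap=g,lean=np.deg2rad(ln)),tool(np.deg2rad(ln),sg)))
E
```

```text
gauge [  -7. -565.   21.] orange [ -82. -407.   10.] [ 190. -428.   11.] jar [-340.  273.   99.]
[[-0.943, 0.331, -0.0], [0.331, 0.943, -0.001], [-0.0, -0.001, -1.0]]
push 1 (-150, -270, 400) [-0.75, 0.12, 1.08, 1.81, -0.11, 1.28, 0.15]
push 1 (-5, -275, 250) [-0.35, 0.61, 0.88, 1.69, -0.52, 1.09, 0.48]
push 1 (-5, -260, 75) [-0.09, 0.72, 0.41, 1.82, -0.43, 0.69, 0.36]
push 1 (-5, -175, 75) [-0.24, 0.73, 0.42, 1.82, -0.44, 0.69, 0.23]
arc 1 45 -44 1.3 None
arc 1 45 -44 1.3 [-0.79, 0.34, 0.41, 2.39, 2.16, 0.38, -1.17]
arc 1 45 -44 0.6 [-0.38, 0.46, 0.02, 2.27, 2.18, 0.47, -1.1]
arc 1 45 -44 0 [-0.17, 0.59, -0.21, 2.23, 2.24, 0.61, -1.09]
arc 1 45 64 1.3 [-1.19, 0.34, 0.5, 2.34, 1.55, 0.46, -0.82]
arc 1 45 64 1.3 [-1.17, 0.48, 0.66, 2.26, 1.77, 0.28, -0.98]
arc 1 45 64 0.6 [-0.94, 0.58, 0.51, 2.16, 2.01, 0.28, -1.17]
arc 1 45 64 0 [-0.03, 0.71, -0.66, 2.08, 1.9, 0.89, -0.75]
arc 1 35 -44 1.3 [-0.88, 0.18, 0.45, 2.37, 1.21, 0.3, -0.22]
arc 1 35 -44 1.3 [-0.72, 0.3, 0.4, 2.27, 1.26, 0.21, -0.2]
arc 1 35 -44 0.6 [-0.52, 0.45, 0.27, 2.16, 1.53, 0.17, -0.42]
arc 1 35 -44 0 [-0.44, 0.56, 0.2
[... 581 characters left out ...]
.99]
arc -1 45 -44 0.6 [-0.33, 0.45, -0.04, 2.27, 2.15, 0.49, 2.09]
arc -1 45 -44 0 [-0.14, 0.59, -0.24, 2.23, 2.22, 0.62, 2.08]
arc -1 45 64 1.3 [-1.41, 0.41, 0.8, 2.34, 1.59, 0.32, 2.27]
arc -1 45 64 1.3 [-1.24, 0.51, 0.77, 2.26, 1.85, 0.22, 2.07]
arc -1 45 64 0.6 [-0.98, 0.6, 0.57, 2.16, 2.07, 0.25, 1.9]
arc -1 45 64 0 [-0.65, 0.64, 0.16, 2.11, 2.04, 0.46, 2.0]
arc -1 35 -44 1.3 None
arc -1 35 -44 1.3 None
arc -1 35 -44 0.6 None
arc -1 35 -44 0 [-0.4, 0.56, 0.15, 2.13, 1.98, 0.21, 2.28]
arc -1 35 64 1.3 [-1.48, 0.46, 1.03, 2.25, 0.16, 0.2, -2.52]
arc -1 35 64 1.3 [-1.28, 0.55, 0.95, 2.16, -0.3, 0.16, -2.02]
arc -1 35 64 0.6 [-1.16, 0.75, 0.99, 2.06, -1.25, 0.24, -1.09]
arc -1 35 64 0 None
```

```bash
python3 - <<'E'
from h import *
clamp()
s=read_state()["tool_rot"]
movel([207,500,420],max_speed=300)
movep(toW((-150,-270,400)),down())
movep(toW((-6,-268,200)),down())
movel(toW((-6,-262,78)),max_speed=200)
s=read_state();print(s["time"],toM(s["eef_pos"]).round(1),s["finger_gap"],np.round(s["ft_force"],1))
c=camera("wrist");cv2.imwrite("pics/w1.png",c["image"])
c=camera("scene");cv2.imwrite("pics/s1.png",c["image"][185:385,150:350].repeat(3,0).repeat(3,1))
E
```

```text
5.8833 [  -5.3 -262.2   79.5] 0.014003533880938546 [0.6 0.1 1.5]
```

View pics/s1.png

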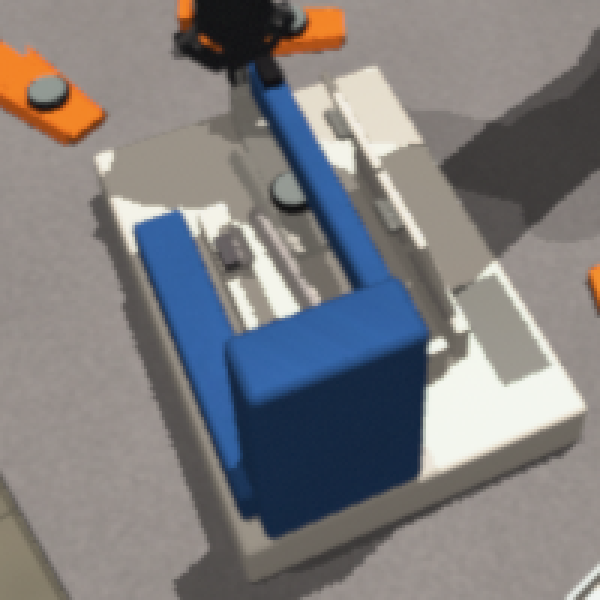

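The picture shows the closed gripper at (230,40), outside the trailing end of the carrier, with the lens at (290,190). The way is clear, so I push.

```bash
python3 - <<'E'
from h import *
for k in range(3):
    g=movel(toW((-5.5,-160,78)),max_speed=40,guard=16)
    s=read_state();m=toM(s["eef_pos"]);print(g,s["time"],m.round(1),(np.array(s["ft_force"])@Rm).round(1))
    if m[1]>-186 or not g: break
movel(toW((-5.5,m[1]-30,82)),max_speed=120)
movel(toW((-20,-275,330)),max_speed=300)
movep(toW((-170,-200,400)),down())
for n in("top","scene"):
    c=camera(n);M=toM(pts(c));x,y,z=[M[...,i] for i in range(3)]
    ok=(y<-110)&(y>-250)&(abs(x)<60)&(z>100)&(z<125)
    print(n,ok.sum(),[np.percentile(q[ok],[3,50,97]).round(1) for q in(x,y,z)]); cv2.imwrite(f"pics/{n}2.png",c["image"])
    if n=="top": a=c["image"][100:245,190:340]
    else: b=c["image"][185:385,150:350]
cv2.imwrite("pics/c2.png",np.hstack([cv2.resize(a,(400,387),interpolation=3),cv2.resize(b,(387,387),interpolation=3)]))
print(read_state()["time"])
E
```

```text
True 7.8 [  -5.5 -180.9   77.9] [ 0.4 -2.   1.3]Traceback (most recent call last):
  File "<stdin>", line 12, in <module>
    return _quantile_unchecked(
        a, q, axis, out, overwrite_input, method, keepdims, weights)
    return _ureduce(a,
                    func=_quantile_ureduce_func,
    ...<5 lines>...
                    overwrite_input=overwrite_input,
                    method=method)
    r = func(a, **kwargs)
    result = _quantile(arr,
                       quantiles=q,
    ...<2 lines>...
                       out=out,
                       weights=wgt)
    slices_having_nans = np.isnan(arr[-1, ...])
                                  ~~~^^^^^^^^^
IndexError: index -1 is out of bounds for axis 0 with size 0
```

```bash
python3 - <<'E'
from h import *
c=camera("scene");M=toM(pts(c));x,y,z=[M[...,i] for i in range(3)]
ok=(y<-110)&(y>-250)&(abs(x)<60)&(z>95)&(z<125);print(ok.sum())
if ok.sum(): print([np.percentile(q[ok],[3,50,97]).round(1) for q in(x,y,z)])
cv2.imwrite("pics/c2.png",cv2.resize(c["image"][150:385,150:350],(510,600),interpolation=3))
print(read_state()["time"])
E
```

```text
61
[array([-3.9,  8. , 18.1]), array([-167.2, -156.9, -152.7]), array([ 95.9, 109.4, 117.6])]
10.125
```

View pics/c2.png

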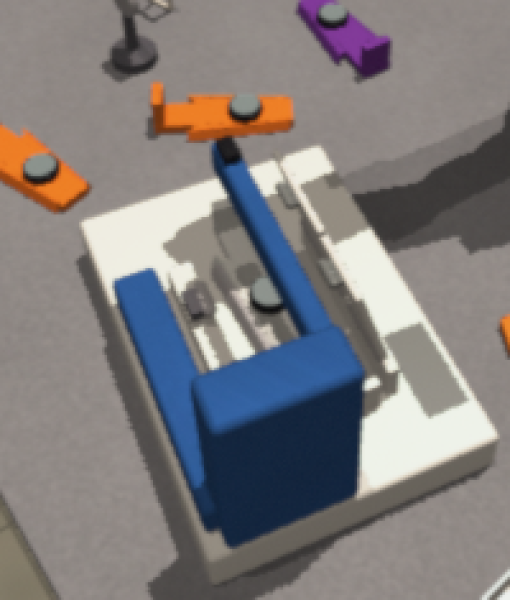

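The scene view shows the lens moved in to (268,293), both covers open at (360,300) and the bystanders untouched. The lug moved 64 mm, which puts it about at home. I'll give it one firmer push to confirm the wedge, then go on to the covers.

```bash
python3 - <<'E'
from h import *
movep(toW((-6,-225,230)),down())
movel(toW((-6,-205,78)),max_speed=250)
g=movel(toW((-5.5,-160,78)),max_speed=40,guard=22)
s=read_state();m=toM(s["eef_pos"]);print(g,s["time"],m.round(1))
movel(toW((-6,m[1]-30,82)),max_speed=120)
movel(toW((-40,-230,330)),max_speed=300)
movep(toW((-200,-60,380)),tool(np.deg2rad(40)))
s=read_state();print(s["time"],toM(s["eef_pos"]).round(1),np.round(s["qpos"],2),(np.array(s["ft_force"])@Rm).round(1))
L=np.deg2rad(40)
for r in(100,105):
  for yc in(-44,64):
    for t,gp in((1.3,45),(1.3,0),(.6,0),(0,0)):
        q=inverse_kinematics(toW(arc(t,yc,r=r,gap=gp,lean=L)),tool(L)); print(r,yc,t,None if q is None else np.round(q,2).tolist())
E
```

```text
True 12.6667 [  -5.9 -180.9   77.8]
15.5083 [-199.7  -60.5  379.4] [-0.67 -0.26 -0.04  2.33  0.8   0.78  0.15] [1.1 0.5 0.3]
100 -44 1.3 [-0.64, 0.21, 0.16, 2.4, 1.65, 0.39, -0.66]
100 -44 1.3 [-0.78, 0.32, 0.43, 2.34, 1.86, 0.26, -0.83]
100 -44 0.6 [-0.61, 0.47, 0.35, 2.23, 2.2, 0.23, -1.13]
100 -44 0 [-0.36, 0.56, 0.07, 2.19, 2.24, 0.37, -1.13]
100 64 1.3 [-0.66, 0.3, -0.06, 2.25, 1.37, 0.57, -0.55]
100 64 1.3 [-0.65, 0.37, 0.03, 2.18, 1.42, 0.49, -0.53]
100 64 0.6 [-0.91, 0.56, 0.52, 2.1, 1.58, 0.18, -0.7]
100 64 0 [-0.67, 0.63, 0.23, 2.07, 1.85, 0.32, -0.93]
105 -44 1.3 [-0.63, 0.2, 0.15, 2.39, 1.61, 0.4, -0.62]
105 -44 1.3 [-0.77, 0.3, 0.42, 2.33, 1.79, 0.26, -0.76]
105 -44 0.6 [-0.62, 0.47, 0.38, 2.22, 2.21, 0.21, -1.13]
105 -44 0 [-0.35, 0.57, 0.07, 2.18, 2.23, 0.36, -1.11]
105 64 1.3 [-0.66, 0.29, -0.06, 2.24, 1.35, 0.57, -0.52]
105 64 1.3 [-0.65, 0.36, 0.03, 2.18, 1.4, 0.49, -0.5]
105 64 0.6 [-0.91, 0.56, 0.52, 2.09, 1.53, 0.18, -0.64]
105 64 0 [-0.65, 0.63, 0.22, 2.06, 1.83, 0.32, -0.9]
```

```bash
cat >> h.py <<'E'
def shut(yc,r=102,lean=np.deg2rad(40)):
    T=tool(lean);A=lambda t,g=0:toW(arc(t,yc,r=r,gap=g,lean=lean))
    movep(A(1.35,40),T)
    for t in(1.3,1.08,.86,.64,.42,.2):
        if movel(A(t),max_speed=110,guard=25): print("guard at",t)
    g=movel(A(-.06),max_speed=35,guard=28)
    s=read_state();m=toM(s["eef_pos"]);print("press",g,s["time"],m.round(1),"expected flat z",arc(0,yc,r=r,lean=lean)[2].round(1),(np.array(s["ft_force"])@Rm).round(1))
    movel(toW(m+[-40,0,50]),max_speed=200)
def cov(c):
    M=toM(pts(c));x,y,z=[M[...,i] for i in range(3)]
    for nm,a,b in(("wide",-98,8),("narrow",28,100)):
        m=(y>a)&(y<b)&(x>-60)&(x<55)&(z>100)&(z<240);h=(x>35)&m
        print(nm,m.sum(),"edge z",np.percentile(z[h],[10,50,90]).round(1) if h.any() else None, "slope",np.polyfit(x[m],z[m],1)[0].round(3) if m.sum()>20 else None)
E
python3 - <<'E'
from h import *
shut(-44)
c=camera("scene");cov(c);cv2.imwrite("pics/s3.png",cv2.resize(c["image"][150:385,150:350],(510,600),interpolation=3))
E
```

```text
press True 19.3417 [ 32.3 -43.9 127.2] expected flat z 130.1 [-19.6  -2.4  28.9]
wide 1122 edge z [120.8 123.  125. ] slope -0.741
narrow 101 edge z None slope 2.491
```

View pics/s3.png

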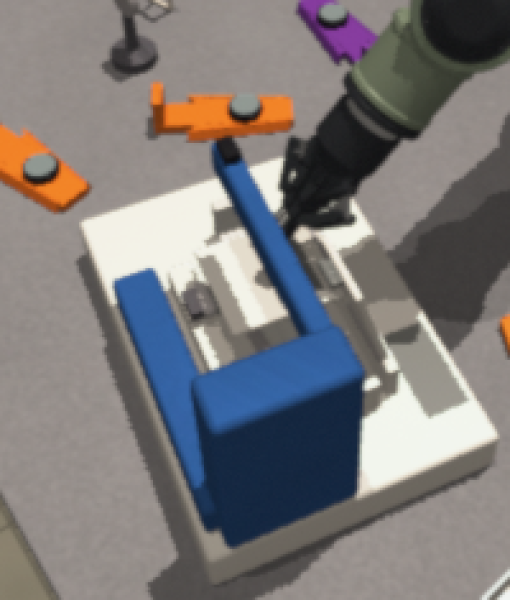

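The wide cover lies flat at (240,270) with its edge at z 123, and it stayed shut after release. The narrow cover is still open at (360,320), so I do that one next.

```bash
python3 - <<'E'
from h import *
m=toM(read_state()["eef_pos"])
movel(toW([-130,-30,270]),max_speed=250)
movel(toW([-130,64,270]),max_speed=250)
shut(64)
movel(toW([-150,64,300]),max_speed=300)
movep(toW([-230,-150,380]),down())
c=camera("scene");cov(c);a=cv2.resize(c["image"][150:385,150:350],(400,470),interpolation=3)
c=camera("top");cov(c);b=cv2.resize(c["image"][90:260,180:340],(400,425),interpolation=3);b=cv2.copyMakeBorder(b,0,45,0,0,0)
cv2.imwrite("pics/f.png",np.hstack([a,b]));s=read_state();print(s["time"],toM(s["eef_pos"]))
E
```

```text
press True 24.5167 [ 32.6  64.3 127.4] expected flat z 130.1 [-11.7  -1.2  20.7]
wide 857 edge z [120.8 123.  125.6] slope 0.003
narrow 275 edge z [121.5 123.7 125.6] slope 0.009
wide 764 edge z [118.  122.1 126.5] slope -0.007
narrow 540 edge z [118.7 122.4 125.1] slope 0.002
26.8667 [-229.94353363 -149.69430145  379.012388  ]
```

View pics/f.png

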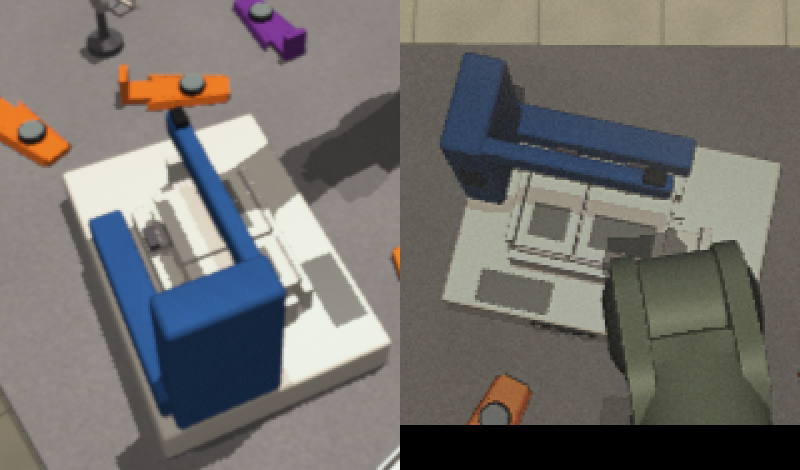

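Both covers lie flat and stay down: wide at (620,235), narrow at (550,215) in the right half. The arm is clear of everything.

```bash
python3 -c "
from h import *
print(finish_job())"
```

```text
the job is handed in; nothing more can be done
None
```

The job is handed in at about 27 s: the carrier was wedged home with both covers open (a second push at 22 N did not move it), then both covers were pressed shut and stayed level after release, and the pictures show no sign that the bridge arm, jar, tray or gauge was touched.

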